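Spring check on a tilting mount

ROBOT

A 7-joint arm with a two-finger parallel gripper is mounted at the origin on the work surface. World frame = base frame: x ahead of the robot, y to its left, z up, the work surface at z = 0. Lengths are in m, angles in rad, forces in N, time in s.
With the tool pointing down it reaches from about 0.4 to 0.85 m from the base axis. Payload 10.4 kg.
Tool frame: the origin (TCP) lies at the very end of the fingers, on their centre line; the grasp point (between the pads) lies 19 mm behind it; z points along the fingers, y is the line along which they close (so a half turn about z gives the same grasp; the last joint's range is limited). The gripper opens to 87 mm and grips with 3 to 60 N. Pads are 19 mm wide; open, the fingers measure 117 mm over their backs; the gripper's body (75 mm by 190 mm) begins 51 mm behind the grasp point.
Start: joints at [-0.023, 0.332, -0.065, 1.46, 0.022, 1.35, -0.088], TCP at [0.625, 0, 0.223] pointing down, gripper open.
Joint ranges: [-2.6, 2.6], [-0.5, 2.12], [-1.47, 1.34], [0.16, 2.42], [-1.27, 4.41], [0.06, 2.06], [-2.6, 2.6]. Speed limits (rad/s): [2.22, 2.22, 2.79, 2.79, 3.14, 3.14, 3.14].

INTERFACE

Orientations are given as a unit quaternion [x, y, z, w].
In Python, from bench import * gives the robot as it stands.
- The arm moves only by the tool step_arm, never from a script. Its arguments are lists of equal length, an entry for each row: "delta_pos": the shift along the world's x, y, z in units of 25 mm (1.0 is 25 mm), a list of three; "turn": the turn about the world's z in units of 0.12 rad (1.0 is 0.12 rad). In form: {"delta_pos": [[tx, ty, tz], ...], "turn": [turn, ...]}. A call has 1 to 12 rows; each row shifts and turns the commanded pose from where the row before left it; what a row does not reach is not made up. A row lasts 1/10 s, in which the tool goes at most 50 mm and 8.59 degrees, less where a joint would pass 70% of its speed; a pose out of reach is approached as far as the arm can. A call with a number of a shift or a turn outside -1 to 1 is refused whole. A call with a gripper value outside its range is refused whole. "grip" is the closure, from 0 (fully open) to 1 (shut), set as the call begins (left out, the last holds). The fingers move at their own pace and stop on an object; "newtons" is the grip in N (left out, the last holds). Time passes only in rows, so rows that do not move let the fingers close. It gives the time, the measured TCP pose, the force, the opening and the grip force at its end, in the units of the state.
- read_state(): the state, without advancing time (a new reading comes with each control period).
- camera(name): name is "scene" or "side" or "wrist"; returns a dict with "image" (480x640x3 uint8, red, green, blue), "z_map" (480x640 float32, m along the optical axis (not along the pixel's ray), 0 where there is no reading), "mtx" (3x3 intrinsics, pixels), "view" (4x4, takes a point from world to camera coordinates). Camera axes: x right, y up, looking along -z (the intrinsics and any distortion apply to the point x, -y, -z); pixel columns grow to the right and rows downward; lengths in m; the calibration is good to about 2 mm. A picture is of the moment at which its call begins.
- close_job(): hands the job in; it is judged then, once.
The state is a dict: "time": time; "joint_positions": joint angles; "joint_vel": joint speeds; "joint_torque": joint torques, N m; "ee_pos": TCP position; "eef_rot": TCP orientation; "ft_force": force on the tool from outside, world axes, zero at the start; "torque": the same for the moment, N m; "width": finger opening in m; "grip_force": force on a finger pad.
Only numpy, scipy, OpenCV 4.12 (cv2) and the standard library are available. Lean on these libraries where they do the work, as an engineer would, in place of code of your own. Each camera call takes 0.05 s, during which the arm holds its last target. There are 200 camera calls.

TASK

Check the two springs of the tilting plate: with the fingertips, press down the corner with the round pad until its pointer is level with the brass index on its scale, keep it there for about a second, and let the corner spring all the way back; then do the same at the corner with the square pad. Press on the pads, one corner at a time, and do not push a pointer down past its index. Nothing is to be picked up: leave the brass indexes and the loose things on the bench where they are.

Things in the scene. Friction and masses are not known exactly. Their poses are not given: they have to be found in the camera images.
- mount: V-shaped aluminium foot of the tilting mount, bolted to the bench. Origin on the bench under the pivot ball, at the V's point, which is nearest the robot; x along the V's middle, away from the robot (mount turned up to 0.4 rad either way), z up. Two bars 46 mm wide, 12 mm high run out 277 mm at +45 degrees (round pad, left) and -45 degrees (square pad, right) to x; each ends in a scale post. Post and scale plates reach 122 mm above the bench.
- tilting_plate: Square aluminium plate 140 x 140 x 10 mm with a steel disc on it, carried on a pivot ball at its near corner (the body's origin, 85 mm above the bench, mid-thickness) and on coil springs under its left and right corners. Its +y axis runs from the pivot to the round pad, +x to the square pad, z up. The top face is 90 mm above the bench at rest.
- pad_round: Black rubber pressing pad, round, 34 mm across, 10 mm thick, on top of the left (+y) corner of the tilting plate. Its origin is the centre of its TOP face, 110 mm from the pivot ball along the plate's edge and 100 mm above the bench at rest; z up. Pressed straight down it meets a spring: about 3 N before it starts to move, then about 0.3 N per mm, with no latch; the pad moves 1 mm for every 2 mm that its pointer tip moves. It has 28 mm of travel.
- pointer_round (a point): Tip of the dark steel needle pointer (7 mm thick rod tapering to a point) that sticks out level from the round-pad corner, in line with pivot ball and pad, 220 mm from the pivot ball. At rest it is 85 mm above the bench; it goes down as that corner is pressed and stays put when only the other corner is pressed.
- index_round: Brass index rider on the steel post of the upright white graduated scale plate at the end of the round-pad pointer. Its origin is the point of its horizontal cone (16 mm long, 10 mm across at the thick end), which points at the pointer tip across a gap of about 6 mm. Stands 18 to 38 mm below the resting pointer; held by friction (3 N), must stay where it is. z up.
- tilt_round (a joint): Tilt of the plate at its round-pad corner, rad: 0 at rest against its stop, grows as that corner is pressed down (pointer tip drops 220 mm x sin of it, pad 110 mm x sin of it); springs back to 0; end of travel 0.26.
- pad_square: Black rubber pressing pad, square, 31 x 31 mm, 10 mm thick, on top of the right (-y) corner of the tilting plate. Its origin is the centre of its TOP face, 110 mm from the pivot ball along the plate's edge and 100 mm above the bench at rest; z up. Pressed straight down it meets a spring: about 3 N before it starts to move, then about 0.3 N per mm, with no latch; the pad moves 1 mm for every 2 mm that its pointer tip moves. It has 28 mm of travel.
- pointer_square (a point): Tip of the dark steel needle pointer (7 mm thick rod tapering to a point) that sticks out level from the square-pad corner, in line with pivot ball and pad, 220 mm from the pivot ball. At rest it is 85 mm above the bench; it goes down as that corner is pressed and stays put when only the other corner is pressed.
- index_square: Brass index rider on the steel post of the upright white graduated scale plate at the end of the square-pad pointer. Its origin is the point of its horizontal cone (16 mm long, 10 mm across at the thick end), which points at the pointer tip across a gap of about 6 mm. Stands 18 to 38 mm below the resting pointer; held by friction (3 N), must stay where it is. z up.
- tilt_square (a joint): Tilt of the plate at its square-pad corner, rad: 0 at rest against its stop, grows as that corner is pressed down (pointer tip drops 220 mm x sin of it, pad 110 mm x sin of it); springs back to 0; end of travel 0.26.
- mug: White mug, 80 mm across, 92 mm tall; loose on the bench, origin at its underside; leave alone.
- oil_bottle: White plastic bottle with black cap, 48 mm across, 115 mm tall; loose on the bench, origin at its underside; leave alone.
- gauge_block: Brass cylinder, 32 mm across, 35 mm tall, standing just beyond the plate's far corner; loose on the bench, origin at its underside; leave alone.
- screwdriver: Screwdriver, 180 mm long, lying beside the square corner; loose on the bench, origin at its underside; leave alone.
- wrench: Steel wrench, 160 mm long, lying beside the round corner; loose on the bench, origin at its underside; leave alone.
- tape_roll: Roll of tape lying flat, 80 mm across, 22 mm tall; loose on the bench, origin at its underside; leave alone.
- small_box: Cardboard box 55 x 75 x 30 mm; loose on the bench, origin at its underside; leave alone.

How it is judged:
On the way, in this order (a step that is already met when the one before it is completed fails the run):
1. the round pad is pressed by the fingers with its pointer level with its index (within 5 mm), the other corner at rest (z of pointer_round in the frame of index_round between -0.005 and 0.005 m and value of joint tilt_square below 0.03 rad and contact force between the fingers and pad_round above 0.5 N), for 0.5 s.
2. the round corner is let go and has sprung back (value of joint tilt_round below 0.02 rad and contact force between the fingers and tilting_plate below 0.3 N), for 0.2 s.
3. the square pad is pressed by the fingers with its pointer level with its index (within 5 mm), the other corner at rest (z of pointer_square in the frame of index_square between -0.005 and 0.005 m and value of joint tilt_round below 0.03 rad and contact force between the fingers and pad_square above 0.5 N), for 0.5 s.
At the end, for the whole second after the job is handed in: Both corners have sprung back (tilt under 0.02 rad) and the plate is still; the brass indexes are within 5 mm and the loose things within 15 mm of where they were (value of joint each of tilt_round, tilt_square below 0.02 rad and angular speed of tilting_plate below 0.05 rad/s and distance of each of mug, oil_bottle, gauge_block, screwdriver, wrench, tape_roll, small_box from where it was at the start of the episode below 0.015 m and distance of each of index_round, index_square from where it was at the start of the episode below 0.005 m); the robot touches nothing.
It fails at once if the round-pad pointer is pushed more than 10 mm below its index (z of pointer_round in the frame of index_round below -0.01 m).
It fails at once if the square-pad pointer is pushed more than 10 mm below its index (z of pointer_square in the frame of index_square below -0.01 m).
It fails at once if a brass index is shifted by more than 5 mm (not (distance of index_round from where it was at the start of the episode below 0.005 m) or not (distance of index_square from where it was at the start of the episode below 0.005 m)).
It fails at once if a loose thing is lifted, carried or pushed more than 15 mm (not (distance of mug from where it was at the start of the episode below 0.015 m) or not (distance of oil_bottle from where it was at the start of the episode below 0.015 m) or not (distance of gauge_block from where it was at the start of the episode below 0.015 m) or not (distance of screwdriver from where it was at the start of the episode below 0.015 m) or not (distance of wrench from where it was at the start of the episode below 0.015 m) or not (distance of tape_roll from where it was at the start of the episode below 0.015 m) or not (distance of small_box from where it was at the start of the episode below 0.015 m)).
It also fails if it takes over 51 s, if anything falls off the work surface, if the arm or the gripper's body presses on something with over 40 N, if the wrist force passes 120 N, or if a joint passes its speed limit or range.

## Working session

There is one attempt and no reset: what is moved stays moved. The work goes in short steps, Python scripts to look and compute and a tool call to move; the robot and the scene stay as the last step left them, time stands still between calls to the robot, and variables do not carry over. Pictures are saved under pics/ and viewed, at most 10 in all, crops included, and the job is handed in when it is done.

Besides the shell and the picture viewer there is one more tool, called by a JSON object that holds its "method" and its "body". step_arm: Moves the arm, as the interface text tells. Shifts and turns lie within -1 to 1; 1 stands for 25 mm of shift or 0.12 rad of turn. Its arguments: {"type":"object","properties":{"delta_pos":{"type":"array"},"turn":{"type":"array"},"grip":{"type":"number"},"newtons":{"type":"number"}},"required":["delta_pos","turn"]}

```bash
mkdir -p pics
cat > h.py <<'E'
from bench import *
import numpy as np, cv2, pickle
def snap(n,tag):
    c=camera(n); pickle.dump({k:np.array(c[k]) for k in('image','z_map','mtx','view')},open(f'{tag}.pkl','wb'))
    cv2.imwrite(f'pics/{tag}.png',c['image'][:,:,::-1]); return c
def load(tag): return pickle.load(open(f'{tag}.pkl','rb'))
def proj(c,p):
    q=c['view'][:3,:3]@np.array(p,float)+c['view'][:3,3]; q=q*[1,-1,-1]; u=c['mtx']@q; return u[:2]/u[2]
def ray(c,uv):
    d=np.linalg.inv(c['mtx'])@[uv[0],uv[1],1.]; d=d*[1,-1,-1]; R=c['view'][:3,:3]
    return -R.T@c['view'][:3,3], R.T@d   # origin, dir (unit depth)
def onplane(c,uv,z):
    o,d=ray(c,uv); return o+d*(z-o[2])/d[2]
def atdepth(c,uv):
    o,d=ray(c,uv); return o+d*c['z_map'][int(round(uv[1])),int(round(uv[0]))]
def tri(cs,uvs):
    A=np.zeros((3,3));b=np.zeros(3)
    L=[]
    for c,uv in zip(cs,uvs):
        o,d=ray(c,uv); d=d/np.linalg.norm(d); P=np.eye(3)-np.outer(d,d); A+=P;b+=P@o; L.append((o,P))
    x=np.linalg.solve(A,b); return x,[float(np.linalg.norm(P@(x-o))) for o,P in L]
E
python3 - <<'E'
from h import *
for n in('scene','side','wrist'):
    c=snap(n,n+'0'); o,d=ray(c,(320,240)); print(n,o.round(3),d.round(3),c['mtx'][0,0])
s=read_state();print(s)
E
```

```text
scene [ 1.256 -0.481  0.675] [-0.647  0.515 -0.563] 596.6930766925485
side [0.132 0.559 0.855] [ 0.442 -0.504 -0.742] 531.2743970808369
wrist [0.625 0.075 0.385] [-0.012 -0.277 -0.961] 339.85992491739495
{'time': 0.15, 'joint_positions': array([-0.02259761,  0.33271384, -0.06473576,  1.46076026,  0.02160276,
        1.34988763, -0.08846263]), 'joint_vel': array([ 0.00012867, -0.00230792,  0.00061824, -0.00175018, -0.00091549,
       -0.00051137, -0.0003919 ]), 'joint_torque': array([ 1.82067095e-03, -6.23630190e+01,  2.54254905e-02, -3.90143681e+01,
       -6.11935230e-02,  3.71907104e-02, -1.53469024e-06]), 'ee_pos': array([6.24704063e-01, 1.86713716e-05, 2.21939163e-01]), 'eef_rot': array([ 7.07076074e-01,  7.07137283e-01, -3.92548877e-04, -3.66042404e-04]), 'ft_force': array([ 0.01796492,  0.12937583, -0.10105315]), 'torque': array([-0.00393415, -0.00321841,  0.04609958]), 'grip_force': 0.0, 'width': 0.08702250277063223}
```

View pics/scene0.png

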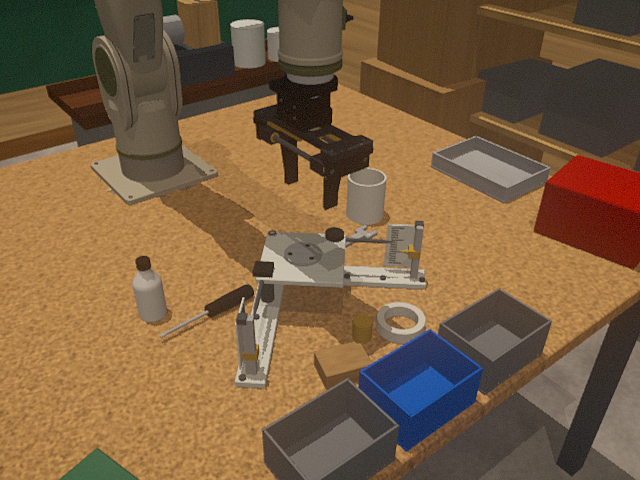

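View pics/side0.png

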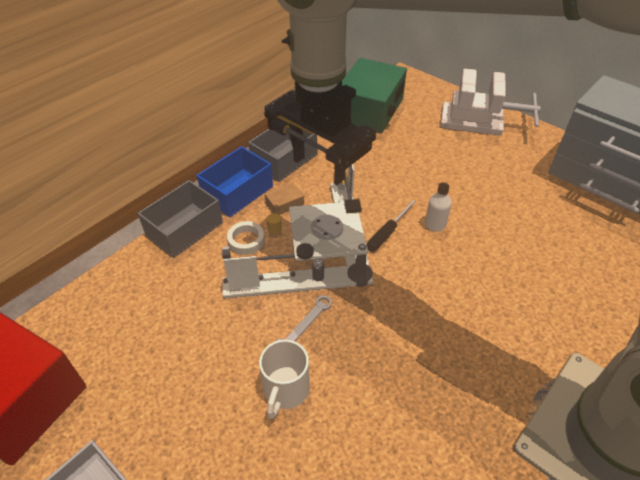

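The scene picture shows the round pad near (334,235), the square pad near (263,269), and the brass indexes near (412,252) and (251,353). In the side picture the pads are near (305,251) and (353,206). Next I'll enlarge those spots.

Run:
```python
from h import *
def crop(t,u,v,w=100,h=75,s=4):
    im=load(t)['image'][v:v+h,u:u+w,::-1]; return cv2.resize(im,(400,300),interpolation=cv2.INTER_CUBIC)
a=np.hstack([crop('scene0',330,210),crop('scene0',215,315)]); b=np.hstack([crop('scene0',235,225,),crop('side0',215,230)])
cv2.imwrite('pics/crops0.png',np.vstack([a,b]))
cs,cd=load('scene0'),load('side0')
for n,uvs in dict(round=[(334,232),(305,248)],square=[(263,266),(353,204)]).items():
    x,e=tri([cs,cd],uvs); print(n,x.round(4),np.round(e,4),[onplane(c,u,.1).round(4) for c,u in zip([cs,cd],uvs)])
# pad masks
for t,c,seeds in(('scene',cs,[(334,235),(263,269)]),('side',cd,[(305,251),(353,206)])):
    m=(c['image'].max(2)<45).astype(np.uint8); n,l,st,ce=cv2.connectedComponentsWithStats(m)
    for u,v in seeds: print(t,st[l[v,u]],ce[l[v,u]])
# brass
for t,c in(('scene',cs),('side',cd)):
    h=cv2.cvtColor(c['image'],cv2.COLOR_RGB2HSV); m=cv2.inRange(h,(18,130,60),(32,255,255)); n,l,st,ce=cv2.connectedComponentsWithStats(m)
    for i in range(1,n):
        if st[i][4]>15: print(t,st[i],ce[i].round(1))
```

```text
round [0.5897 0.0804 0.1   ] [0.0008 0.0008] [array([0.5903, 0.081 , 0.1   ]), array([0.5892, 0.0798, 0.1   ])]
square [ 0.5966 -0.0729  0.0994] [0.0006 0.0006] [array([ 0.5979, -0.0729,  0.1   ]), array([ 0.5959, -0.0729,  0.1   ])]
scene [     0      0    640    480 301029] [320.06184786 241.62647453]
scene [     0      0    640    480 301029] [320.06184786 241.62647453]
side [     0      0    640    480 305298] [319.46587924 240.32410628]
side [     0      0    640    480 305298] [319.46587924 240.32410628]
scene [179   0  10   6  21] [183.    1.9]
scene [546   9   8  10  26] [549.3  13.3]
scene [547  22  10   4  17] [551.5  23.1]
scene [557  24  16   6  29] [564.3  26.2]
scene [574  26  19   9  30] [582.1  29.8]
scene [583  33  18  10  38] [593.7  38.6]
scene [604  34  23  10  49] [612.7  38. ]
scene [613  40  10  10  20] [617.2  44.7]
scene [267 122  36  20 122] [283.1 130.8]
scene [270 132   9  11  38] [273.  136.7]
scene [326 134  15   8  54] [333.3 137.1]
scene [536 138   5   8  16] [538.5 140.5]
scene [548 141  15   9  26] [554.  145.8]
scene [400 245  21  14 131] [412.  252.1]
scene [352 315  21  29 433] [361.9 327.9]
scene [242 345  17  16 119] [251.3 354.5]
side [281 116  14   9  23] [287.3 120.4]
side [268 214  11  11  61] [273.3 218.6]
```

View pics/crops0.png

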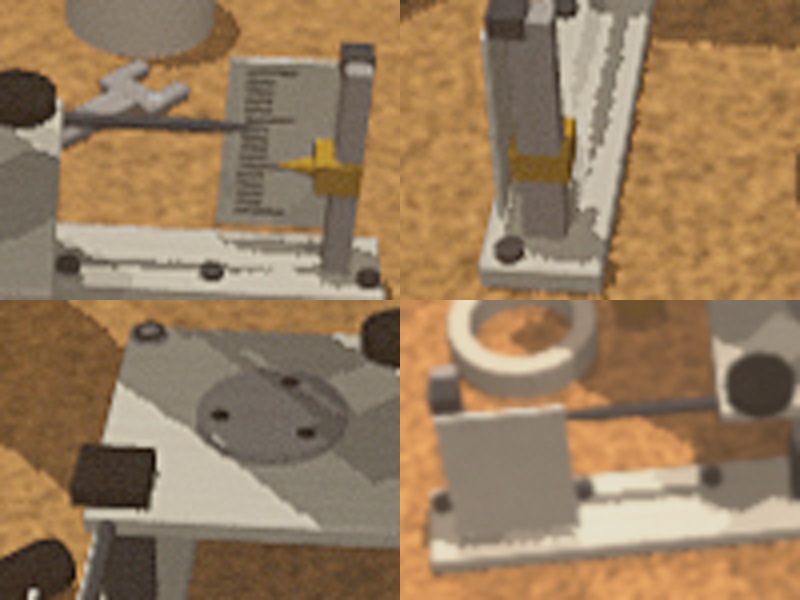

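View pics/wrist0.png

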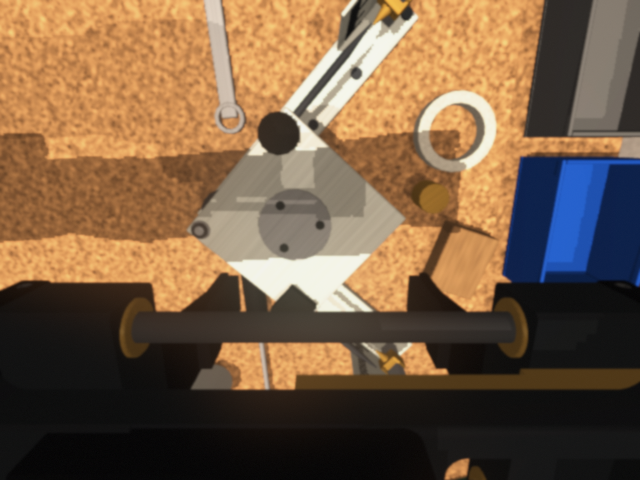

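```bash
cat > g.py <<'E'
from h import *
R=np.array([.5897,.0804]);S=np.array([.5966,-.0729]);M=(R+S)/2;y=(R-S)/np.linalg.norm(R-S);x=np.array([y[1],-y[0]])
Pv=M-x*.0778
dr=(x+y)/2**.5; ds=(x-y)/2**.5
def vplane(c,uv,d):
    o,r=ray(c,uv); n=np.array([-d[1],d[0],0]); t=n@(np.r_[Pv,0]-o)/(n@r); p=o+t*r; return p, float(d@(p[:2]-Pv))
E
python3 - <<'E'
from g import *
print('piv',Pv,'yaw',np.arctan2(x[1],x[0]))
cs,cd,cw=load('scene0'),load('side0'),load('wrist0')
for n,uv in dict(idx=(398.75,251.2),ptr=(392,241.8)).items(): print(n,vplane(cs,uv,dr))
for d,n in((dr,'r'),(ds,'s')):
    for r,z in((.22,.085),(.226,.067),(.226,.047),(0.11,.1)):
        p=np.r_[Pv+d*r,z]; print(n,r,z,p.round(3),[proj(c,p).round(1) for c in(cs,cd,cw)])
print('pivot proj',[proj(c,np.r_[Pv,.09]).round(1) for c in (cs,cd,cw)])
im=cw['image'][:,:,::-1]
a=cv2.resize(im[0:75,330:430],(400,300),interpolation=cv2.INTER_CUBIC);b=cv2.resize(im[320:395,340:440],(400,300),interpolation=cv2.INTER_CUBIC)
sd=cd['image'][:,:,::-1]; e=cv2.resize(sd[150:225,310:410],(400,300),interpolation=cv2.INTER_CUBIC)
cv2.imwrite('pics/w1.png',np.vstack([np.hstack([a,b]),np.hstack([e,e*0])]))
E
```

```text
piv [5.15428687e-01 2.51780442e-04] yaw 0.044979426809801
idx (array([0.66744767, 0.16660043, 0.06562688]), 0.2253478290902386)
ptr (array([0.65842451, 0.15672672, 0.08494134]), 0.2119721955637647)
r 0.22 0.085 [0.664 0.163 0.085] [array([396.6, 242. ]), array([246.7, 258.4]), array([374.2,  24.8])]
r 0.226 0.067 [0.668 0.167 0.067] [array([399.2, 250.6]), array([244.5, 264.7]), array([376.2,  26. ])]
r 0.226 0.047 [0.668 0.167 0.047] [array([398.2, 259.7]), array([245.6, 271.2]), array([372.8,  33.5])]
r 0.11 0.1 [0.59  0.081 0.1  ] [array([334. , 231.7]), array([304.2, 248.4]), array([280.1, 133.8])]
s 0.22 0.085 [ 0.678 -0.148  0.085] [array([251. , 318.4]), array([345.1, 173.9]), array([375.8, 368. ])]
s 0.226 0.067 [ 0.682 -0.152  0.067] [array([251. , 330.2]), array([344.5, 178.3]), array([377.3, 360.6])]
s 0.226 0.047 [ 0.682 -0.152  0.047] [array([251.8, 340.1]), array([344.2, 185. ]), array([374.6, 349.7])]
s 0.11 0.1 [ 0.597 -0.074  0.1  ] [array([262. , 265.9]), array([353. , 203.6]), array([293.7, 309.5])]
pivot proj [array([271.8, 233.4]), array([361.5, 247.1]), array([201.8, 229.2])]
```

View pics/w1.png

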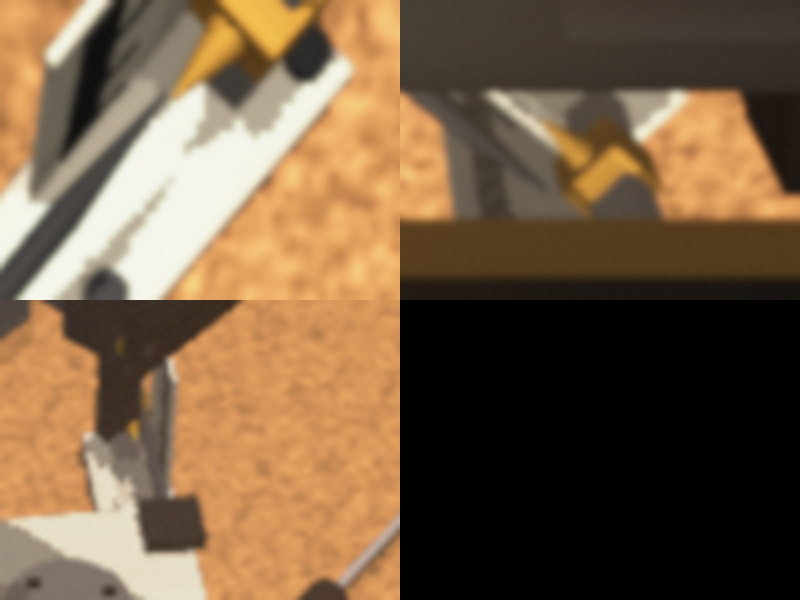

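In the wrist crops the round cone's tip is near (373.7,23.7), and the square cone's tip is near (376,350.5) with its pointer tip at (376,367.5). The square index therefore stands about 37 mm below its pointer and the round one about 19 mm. Next I'll shut the fingers and go above the round pad.

{"method": "step_arm", "body": {"delta_pos": [[-0.35,0.8,0],[-0.35,0.8,0],[-0.35,0.8,0],[-0.35,0.8,0],[0,0,-0.8],[0,0,-0.8],[0,0,-0.8],[0,0,-0.8],[0,0,0],[0,0,0]], "turn": [0,0,0,0,0,0,0,0,0,0], "grip": 1, "newtons": 10}}

```text
time: 1.15
ee_pos: [0.59, 0.08, 0.1428]
eef_rot: [0.707, 0.707, -0.0, -0.0]
ft_force: [0.8, 0.6, 0.8]
width: 0.0153
grip_force: 0.0
```

Run:
```python
from g import *
cs,cd,cw=load('scene0'),load('side0'),load('wrist0')
print('idx round',tri([cs,cw],[(398.75,251.2),(373.7,23.7)]), vplane(cw,(373.7,23.7),dr))
print('idx sq',vplane(cw,(376,350.5),ds),'ptr sq',vplane(cw,(376,367.5),ds))
s=read_state();print(s['time'],s['ee_pos'],s['ft_force'],s['width'])
for n in('scene','side','wrist'): snap(n,n+'1')
im=[load(n+'1')['image'][:,:,::-1] for n in('scene','side','wrist')]
f=lambda i,u,v:cv2.resize(i[v:v+75,u:u+100],(400,300),interpolation=cv2.INTER_CUBIC)
cv2.imwrite('pics/m1.png',np.vstack([np.hstack([f(im[0],320,200),f(im[1],300,150)]),np.hstack([cv2.resize(im[2],(400,300)),f(im[0],215,280)])]))
for r,z in((.22,.085),(.226,.048)): print(proj(load('wrist1'),np.r_[Pv+ds*r,z]),proj(load('wrist1'),np.r_[Pv+dr*r,z]))
```

```text
idx round (array([0.66582883, 0.16919153, 0.0637948 ]), [0.0005866781784178678, 0.0005866781784177791]) (array([0.66239754, 0.16107425, 0.0930131 ]), 0.21786167645008092)
idx sq (array([ 0.68402724, -0.1538233 ,  0.04613848]), 0.2283957091782202) ptr sq (array([ 0.67828882, -0.1485792 ,  0.08361849]), 0.22062203330944144)
1.15 [0.5899854  0.07996929 0.14284244] [0.7918395  0.63326816 0.76047921] 0.015252360336646863
[423.94870698 504.12782289] [441.25300643 129.48047464]
[417.32762694 468.49740433] [430.26649544 124.89902898]
```

View pics/m1.png

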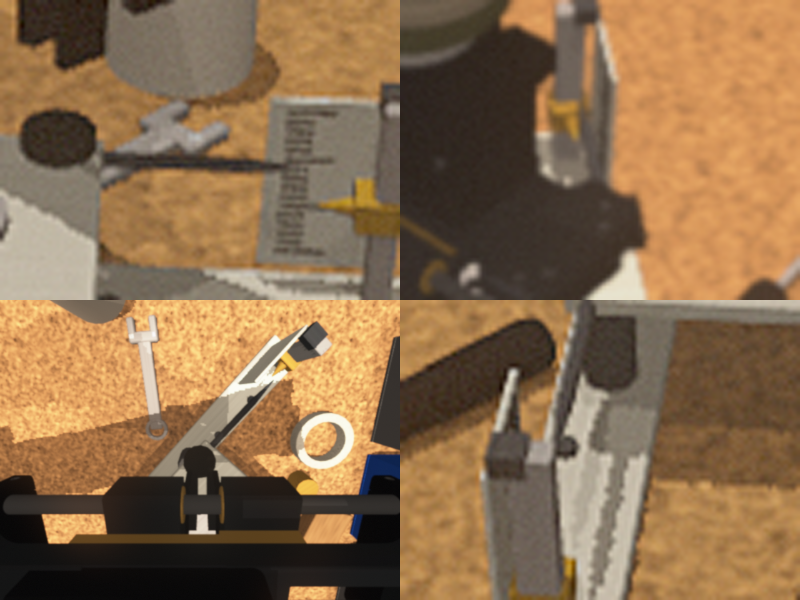

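The scene crop shows the round cone tip at (399,251) and its pointer about 20 mm higher. The side crop shows the square cone tip near (341,184), which agrees with z ≈ 0.048. The tool is centred over the round pad, so I'll press gently and check.

{"method": "step_arm", "body": {"delta_pos": [[0,0,-0.6],[0,0,-0.6],[0,0,-0.4],[0,0,-0.15],[0,0,-0.15],[0,0,-0.15],[0,0,0],[0,0,0]], "turn": [0,0,0,0,0,0,0,0]}}

```text
time: 2.1
ee_pos: [0.5901, 0.08, 0.0918]
eef_rot: [0.707, 0.707, 0.0, 0.0]
ft_force: [-3.5, -0.5, 6.3]
width: 0.0008
grip_force: 2.8
```

```bash
cat > look.py <<'E'
from g import *
import sys
k=sys.argv[1]
s=read_state();print(s['time'],s['ee_pos'].round(4),s['ft_force'].round(2))
for n in('scene','side','wrist'): snap(n,n+k)
im=[load(n+k)['image'][:,:,::-1] for n in('scene','side','wrist')]
f=lambda i,u,v:cv2.resize(i[v:v+75,u:u+100],(400,300),interpolation=cv2.INTER_CUBIC)
w=f(im[2],*map(int,sys.argv[2:4]))
cv2.imwrite(f'pics/m{k}.png',np.vstack([np.hstack([f(im[0],330,210),f(im[1],300,150)]),np.hstack([cv2.resize(im[2],(400,300)),w])]))
E
python3 look.py 2 390 80
```

```text
2.1 [0.5901 0.08   0.0918] [-3.51 -0.5   6.29]
```

View pics/m2.png

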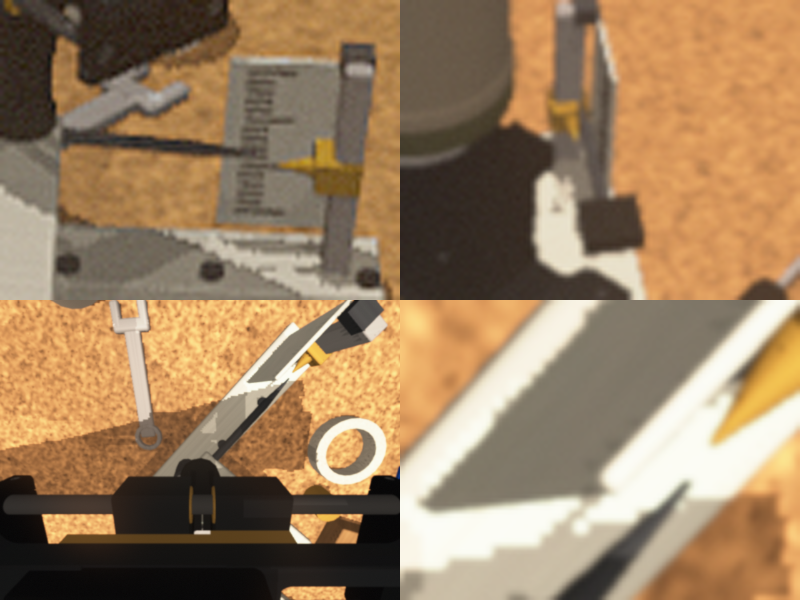

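Run:
```python
from g import *
for t,pts in(('scene0',[(349,239.7),(388,241.3),(398.75,251.2)]),('scene2',[(349,244.2),(375,246.4),(390.5,247.7),(399,251.3)])):
    c=load(t)
    for uv in pts: p,r=vplane(c,uv,dr); print(t,uv,p.round(4),round(r,4),'sin',round((.085-p[2])/r,4))
    # dark-rod centre per column
    for u in range(350,396,4):
        col=c['image'][236:256,u].astype(float).mean(1); w=np.clip(95-col,0,None)
        if w.sum()>0:
            v=236+(w*np.arange(20)).sum()/w.sum(); p,r=vplane(c,(u,v),dr); print(u,round(v,1),round(r,3),round(p[2],4),'drop@220',round((.085-p[2])/r*220,1))
```

```text
scene0 (349, 239.7) [0.6077 0.1012 0.0848] 0.1368 sin 0.0013
scene0 (388, 241.3) [0.6537 0.1516 0.0856] 0.205 sin -0.0028
scene0 (398.75, 251.2) [0.6674 0.1666 0.0656] 0.2253 sin 0.086
350 240.9 0.139 0.0823 drop@220 4.3
354 240.7 0.146 0.0833 drop@220 2.6
358 240.2 0.153 0.0847 drop@220 0.4
362 239.8 0.16 0.0861 drop@220 -1.5
366 240.1 0.167 0.0857 drop@220 -0.9
370 240.0 0.174 0.0865 drop@220 -1.9
374 241.1 0.181 0.0844 drop@220 0.7
378 241.4 0.188 0.0844 drop@220 0.7
382 241.2 0.195 0.0851 drop@220 -0.1
386 241.6 0.202 0.0848 drop@220 0.2
390 245.8 0.209 0.0763 drop@220 9.2
394 244.4 0.216 0.0796 drop@220 5.5
scene2 (349, 244.2) [0.608  0.1015 0.0752] 0.1372 sin 0.0713
scene2 (375, 246.4) [0.6389 0.1354 0.0733] 0.1831 sin 0.0637
scene2 (390.5, 247.7) [0.6573 0.1555 0.0722] 0.2103 sin 0.0607
scene2 (399, 251.3) [0.6678 0.1669 0.0654] 0.2258 sin 0.0866
350 244.0 0.139 0.0757 drop@220 14.7
354 243.9 0.146 0.0763 drop@220 13.0
358 243.7 0.153 0.0772 drop@220 11.1
362 243.8 0.16 0.0776 drop@220 10.2
366 244.3 0.167 0.0768 drop@220 10.7
370 244.6 0.174 0.0765 drop@220 10.7
374 246.0 0.181 0.074 drop@220 13.3
378 246.6 0.188 0.0732 drop@220 13.7
382 246.9 0.195 0.0729 drop@220 13.6
386 247.4 0.202 0.0723 drop@220 13.8
390 248.6 0.21 0.0702 drop@220 15.5
394 245.4 0.216 0.0776 drop@220 7.5
```

The scene picture shows the pointer about 14 mm down (tip near (391,248)), with its index at (399,251), so about 5.5 mm remain. That is 2.8 mm at the pad.

{"method": "step_arm", "body": {"delta_pos": [[0,0,-0.06],[0,0,-0.05],[0,0,0],[0,0,0],[0,0,0],[0,0,0],[0,0,0],[0,0,0],[0,0,0],[0,0,0]], "turn": [0,0,0,0,0,0,0,0,0,0]}}

```text
time: 3.25
ee_pos: [0.5902, 0.08, 0.0894]
eef_rot: [0.707, 0.707, 0.0, 0.0]
ft_force: [-2.2, 0.3, 6.9]
width: 0.0002
grip_force: 3.3
```

```bash
python3 look.py 3 390 80
python3 - <<'E'
from g import *
c=load('scene3')
for u in range(374,394,4):
    col=c['image'][238:258,u].astype(float).mean(1); w=np.clip(95-col,0,None)
    v=238+(w*np.arange(20)).sum()/w.sum(); p,r=vplane(c,(u,v),dr); print(u,round(v,1),round(r,3),round(p[2],4),'drop@220',round((.085-p[2])/r*220,1))
# index cone tip: brass mask leftmost
h=cv2.cvtColor(c['image'],cv2.COLOR_RGB2HSV); m=cv2.inRange(h,(18,110,60),(34,255,255))[240:262,392:425]
ys,xs=np.nonzero(m)
for x0 in range(xs.min(),xs.min()+5): print(x0+392,240+ys[xs==x0].mean(), vplane(c,(x0+392,240+ys[xs==x0].mean()),dr))
for r in(.22,.226): print(proj(c,np.r_[Pv+dr*r,.0655]))
E
```

```text
3.25 [0.5902 0.08   0.0894] [-2.23  0.28  6.86]
374 247.9 0.182 0.07 drop@220 18.1
378 248.4 0.189 0.0693 drop@220 18.3
382 248.9 0.196 0.0688 drop@220 18.2
386 249.5 0.203 0.0678 drop@220 18.6
390 250.3 0.21 0.0665 drop@220 19.4
400 251.0 (array([0.66889342, 0.16818245, 0.0661956 ]), 0.22749094714751297)
401 251.0 (array([0.67006935, 0.16946923, 0.06630598]), 0.22923411472581023)
402 250.5 (array([0.67118076, 0.1706854 , 0.0674913 ]), 0.23088162296185988)
403 250.5 (array([0.67235515, 0.1719705 , 0.06760134]), 0.23262251281440136)
404 250.5 (array([0.67352912, 0.17325512, 0.06771134]), 0.23436275901457265)
[395.69649878 251.10214267]
[399.11561185 251.2776748 ]
```

View pics/m3.png

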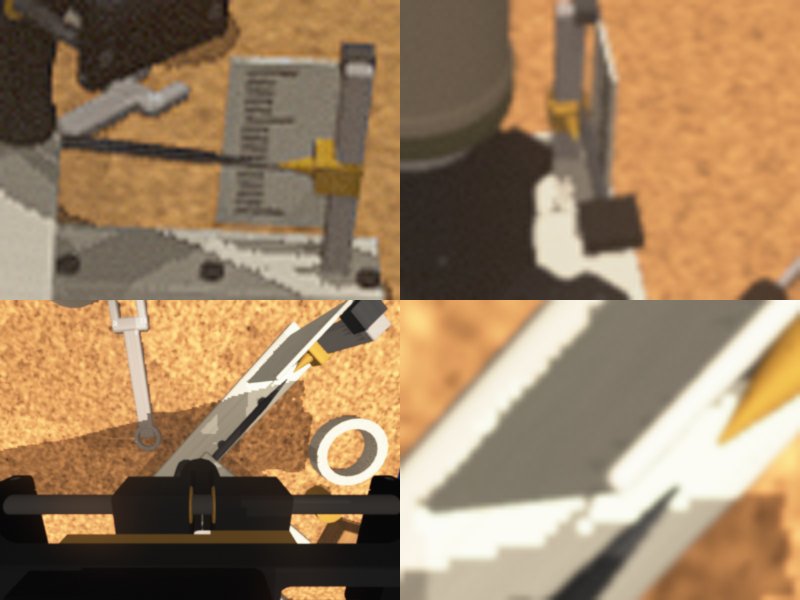

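The pointer tip (about (394,250.5) in the scene picture) is level with the cone tip at (399,251), and it has been held for a second. Now I'll let go and go over to the square pad.

{"method": "step_arm", "body": {"delta_pos": [[0,0,0.4],[0,0,0.8],[0,0,0.9],[0,0,0],[0,0,0],[0,0,0],[0.07,-1,0],[0.07,-1,0],[0.07,-1,0],[0.07,-1,0],[0,-1,0],[0,-1,0]], "turn": [0,0,0,0,0,0,0,0,0,0,0,0]}}

```text
time: 4.6
ee_pos: [0.5965, -0.071, 0.1401]
eef_rot: [0.707, 0.707, -0.001, -0.001]
ft_force: [-0.1, 0.2, 0.6]
width: 0.0003
grip_force: 0.0
```

{"method": "step_arm", "body": {"delta_pos": [[0,-0.12,0],[0,0,0],[0,0,0]], "turn": [0,0,0]}}

```text
time: 4.9
ee_pos: [0.5969, -0.0716, 0.1406]
eef_rot: [0.707, 0.708, 0.0, -0.001]
ft_force: [0.2, 0.4, -0.4]
width: 0.0004
grip_force: 0.0
```

```bash
cat > sq.py <<'E'
from g import *
import sys
k=sys.argv[1]
s=read_state();print(s['time'],s['ee_pos'].round(4),s['ft_force'].round(2))
for n in('scene','side','wrist'): snap(n,n+k)
im=[load(n+k)['image'][:,:,::-1] for n in('scene','side','wrist')]
f=lambda i,u,v:cv2.resize(i[v:v+75,u:u+100],(400,300),interpolation=cv2.INTER_CUBIC)
w=load('wrist'+k)
for r,z in((.22,.085),(.226,.048)): print(r,z,[proj(load(n+k),np.r_[Pv+ds*r,z]).round(1) for n in('scene','side','wrist')])
cv2.imwrite(f'pics/m{k}.png',np.vstack([np.hstack([f(im[0],215,290),f(im[1],295,140)]),np.hstack([cv2.resize(im[2],(400,300)),cv2.resize(im[1],(400,300))])]))
E
python3 sq.py 4
python3 - <<'E'
from g import *
c=load('scene4')
for u in range(374,390,4):
    col=c['image'][232:252,u].astype(float).mean(1); w=np.clip(95-col,0,None)
    v=232+(w*np.arange(20)).sum()/w.sum(); p,r=vplane(c,(u,v),dr); print('round drop',round((.085-p[2])/r*220,1))
print(tri([load('side3'),load('wrist0')],[(341.5,184),(376,350.5)]), vplane(load('side3'),(341.5,184),ds))
E
```

```text
4.9 [ 0.5969 -0.0716  0.1406] [ 0.24  0.41 -0.37]
0.22 0.085 [array([251. , 318.4]), array([345.1, 173.9]), array([432.8, 355.3])]
0.226 0.048 [array([251.7, 339.6]), array([344.2, 184.6]), array([424.2, 333.2])]
round drop -2.9
round drop 0.4
round drop -0.2
round drop 0.3
(array([ 0.68270771, -0.14506694,  0.05604382]), [0.001800569798561407, 0.0018005697985614146]) (array([ 0.70982391, -0.17739778,  0.01664906]), 0.26334173273327516)
```

View pics/m4.png

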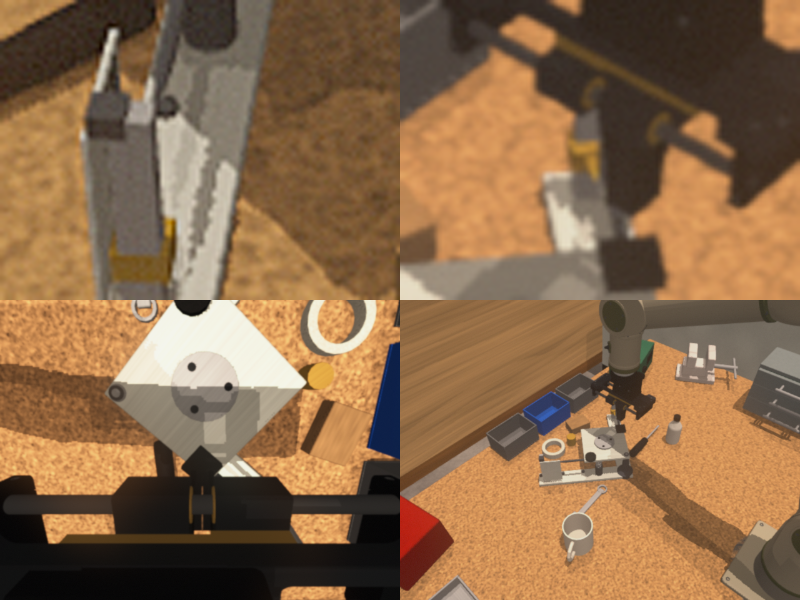

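The scene crop shows the square rider's collar at about (250,354), and the round pointer reads 0 mm drop, so it has sprung back. I'll check the square index's height from the depth maps.

Run:
```python
from g import *
def brass(t,box,d):
    c=load(t); h=cv2.cvtColor(c['image'],cv2.COLOR_RGB2HSV); m=cv2.inRange(h,(16,130,50),(34,255,255))
    u0,v0,u1,v1=box; P=[]
    for v in range(v0,v1):
        for u in range(u0,u1):
            if m[v,u] and c['z_map'][v,u]>0:
                p=atdepth(c,(u,v)); P.append([d@(p[:2]-Pv),np.array([-d[1],d[0]])@(p[:2]-Pv),p[2],u,v])
    P=np.array(P); P=P[(P[:,0]>.21)&(P[:,0]<.29)&(abs(P[:,1])<.03)]; return P
for t,box,d in(('scene0',(395,240,425,262),dr),('scene3',(395,240,425,262),dr),('scene0',(238,340,262,365),ds),('scene4',(238,340,262,365),ds),('wrist0',(340,0,430,60),dr),('wrist0',(365,343,415,375),ds),('side3',(330,170,350,190),ds)):
    P=brass(t,box,d); print(t,box[:2],len(P))
    if len(P):
        print('  r,lat,z pct 2/25/50/75/98',np.percentile(P[:,:3],[2,25,50,75,98],axis=0).round(4).tolist())
        Q=P[np.argsort(P[:,0])][:6]; print('  inner',Q[:,[0,1,2,3,4]].round(4).tolist())
```

```text
scene0 (395, 240) 143
  r,lat,z pct 2/25/50/75/98 [[0.2322, -0.0111, 0.0578], [0.2433, -0.0083, 0.0649], [0.2482, -0.0069, 0.0679], [0.2544, -0.0, 0.0715], [0.2613, 0.0127, 0.0743]]
  inner [[0.2277, 0.0019, 0.0649, 400.0, 251.0], [0.2293, 0.0007, 0.0658, 401.0, 251.0], [0.2312, 0.0023, 0.0648, 402.0, 251.0], [0.2324, 0.0159, 0.0575, 402.0, 250.0], [0.2327, 0.0002, 0.0664, 403.0, 251.0], [0.2329, 0.0037, 0.0661, 403.0, 250.0]]
scene3 (395, 240) 143
  r,lat,z pct 2/25/50/75/98 [[0.2323, -0.0113, 0.0587], [0.2432, -0.0085, 0.064], [0.2479, -0.0068, 0.0685], [0.2538, 0.0002, 0.0716], [0.2608, 0.0135, 0.0743]]
  inner [[0.2277, 0.002, 0.0648, 400.0, 251.0], [0.2295, 0.0023, 0.0647, 401.0, 251.0], [0.2311, 0.0009, 0.0658, 402.0, 251.0], [0.2325, 0.0001, 0.0686, 403.0, 250.0], [0.2326, 0.018, 0.056, 402.0, 250.0], [0.2331, 0.0042, 0.0636, 403.0, 251.0]]
scene0 (238, 340) 134
  r,lat,z pct 2/25/50/75/98 [[0.2445, -0.0079, 0.0414], [0.258, -0.0017, 0.0463], [0.2614, 0.0064, 0.0507], [0.2621, 0.0117, 0.054], [0.2641, 0.0135, 0.0564]]
  inner [[0.2439, 0.0128, 0.0553, 258.0, 345.0], [0.2441, 0
[... 1175 characters left out ...]
, 0.057], [0.2884, 0.013, 0.0583]]
  inner [[0.2282, 0.0026, 0.0501, 378.0, 351.0], [0.2284, 0.0008, 0.0498, 377.0, 352.0], [0.2293, 0.0015, 0.0498, 378.0, 352.0], [0.2297, 0.0009, 0.0506, 378.0, 353.0], [0.23, 0.0024, 0.05, 379.0, 352.0], [0.2309, 0.0015, 0.0501, 379.0, 353.0]]
side3 (330, 170) 62
  r,lat,z pct 2/25/50/75/98 [[0.2304, -0.0069, 0.0338], [0.2414, 0.002, 0.0493], [0.2437, 0.0057, 0.0529], [0.2468, 0.0098, 0.0561], [0.255, 0.0139, 0.059]]
  inner [[0.21, 0.004, 0.088, 344.0, 176.0], [0.2303, 0.0045, 0.0526, 342.0, 182.0], [0.2306, 0.0021, 0.0491, 343.0, 183.0], [0.2312, 0.0043, 0.0487, 342.0, 183.0], [0.2338, 0.0016, 0.0492, 343.0, 182.0], [0.236, 0.0059, 0.0477, 341.0, 182.0]]
```

The depth maps agree: the square rider sits 17.5 mm lower than the round one, so its index z ≈ 0.048 and the pointer must drop about 37 mm. I'll press to about 31 mm first and read the tilt with a plane fit of the plate, which I'll check against the round press.

{"method": "step_arm", "body": {"delta_pos": [[0,-0.05,-0.7],[0,0,-0.7],[0,0,-0.2],[0,0,-0.1],[0,0,-0.1],[0,0,-0.1],[0,0,-0.1],[0,0,-0.1],[0,0,-0.1],[0,0,-0.1],[0,0,0],[0,0,0]], "turn": [0,0,0,0,0,0,0,0,0,0,0,0]}}

```text
time: 6.25
ee_pos: [0.5979, -0.0742, 0.0849]
eef_rot: [0.707, 0.707, 0.001, 0.001]
ft_force: [-3.1, 0.3, 8.7]
width: 0.0004
grip_force: 4.0
```

```bash
cat > tilt.py <<'E'
from g import *
def tilt(t):
    c=load(t); H,W=c['z_map'].shape; K=c['mtx']; vv,uu=np.mgrid[:H,:W]; z=c['z_map']
    X=np.stack([(uu-K[0,2])/K[0,0]*z,-(vv-K[1,2])/K[1,1]*z,-z],-1)[z>0]; Rm=c['view'][:3,:3]
    P=(X-c['view'][:3,3])@Rm; u=(P[:,:2]-Pv)@ds; v=(P[:,:2]-Pv)@dr
    k=(u>-.01)&(u<.128)&(v>-.01)&(v<.128)&(P[:,2]>.05)&(P[:,2]<.1)&(np.hypot(u-.06,v-.06)>.035)&(np.hypot(u-.11,v)>.025)&(np.hypot(u,v-.11)>.025)
    u,v,zz=u[k],v[k],P[k,2]; w=np.ones(len(u),bool)
    for i in range(15):
        A=np.c_[np.ones(w.sum()),u[w],v[w]]; b=np.linalg.lstsq(A,zz[w],rcond=None)[0]; r=zz-b[0]-b[1]*u-b[2]*v; w=abs(r)<max(.002,.01/(i+1))
    return w.sum(),b[0].round(4),'square drop',(-np.sin(np.arctan(b[1]))*220).round(1),'round drop',(-np.sin(np.arctan(b[2]))*220).round(1)
if __name__=='__main__':
    import sys
    for t in sys.argv[1:]: print(t,tilt(t))
E
python3 sq.py 5; python3 tilt.py scene0 side0 wrist0 scene2 scene3 scene4 side4 wrist4 scene5 side5 wrist5
```

```text
6.25 [ 0.5979 -0.0742  0.0849] [-3.08  0.25  8.74]
0.22 0.085 [array([251. , 318.4]), array([345.1, 173.9]), array([461.7, 408.8])]
0.226 0.048 [array([251.7, 339.6]), array([344.2, 184.6]), array([446.3, 373.1])]
scene0 (np.int64(2297), np.float64(0.0884), 'square drop', np.float64(-0.4), 'round drop', np.float64(-0.0))
side0 (np.int64(1897), np.float64(0.09), 'square drop', np.float64(-0.1), 'round drop', np.float64(-0.1))
wrist0 (np.int64(15080), np.float64(0.0905), 'square drop', np.float64(0.2), 'round drop', np.float64(-0.2))
scene2 (np.int64(2287), np.float64(0.0885), 'square drop', np.float64(-0.4), 'round drop', np.float64(14.4))
scene3 (np.int64(2345), np.float64(0.0884), 'square drop', np.float64(-0.3), 'round drop', np.float64(18.9))
scene4 (np.int64(2116), np.float64(0.0884), 'square drop', np.float64(-0.2), 'round drop', np.float64(-0.2))
side4 (np.int64(1883), np.float64(0.0899), 'square drop', np.float64(0.0), 'round drop', np.float64(-0.4))
wrist4 (np.int64(35405), np.float64(0.0906), 'square drop', np.float64(0.2), 'round drop', np.float64(-0.2))
scene5 (np.int64(1525), np.float64(0.0886), 'square drop', np.float64(27.8), 'round drop', np.float64(0.4))
side5 (np.int64(1737), np.float64(0.0902), 'square drop', np.float64(27.7), 'round drop', np.float64(0.2))
wrist5 (np.int64(56502), np.float64(0.0905), 'square drop', np.float64(27.9), 'round drop', np.float64(0.1))
```

The three views agree on a 27.8 mm drop, and the fit read 18.9 mm for the level round press. About 8.5 mm of pointer travel remains, which is 4.3 mm at the pad.

{"method": "step_arm", "body": {"delta_pos": [[0,0,-0.06],[0,0,-0.06],[0,0,-0.05],[0,0,0],[0,0,0],[0,0,0]], "turn": [0,0,0,0,0,0]}}

```text
time: 7.0
ee_pos: [0.5979, -0.0742, 0.0808]
eef_rot: [0.707, 0.707, 0.001, 0.001]
ft_force: [-2.9, 1.1, 9.3]
width: 0.0008
grip_force: 4.6
```

```bash
python3 sq.py 6; python3 tilt.py scene6 side6 wrist6
```

```text
7.0 [ 0.5979 -0.0742  0.0808] [-2.93  1.1   9.26]
0.22 0.085 [array([251. , 318.4]), array([345.1, 173.9]), array([464.4, 414.3])]
0.226 0.048 [array([251.7, 339.6]), array([344.2, 184.6]), array([448.3, 377.1])]
scene6 (np.int64(1572), np.float64(0.0882), 'square drop', np.float64(35.7), 'round drop', np.float64(-0.5))
side6 (np.int64(1680), np.float64(0.0901), 'square drop', np.float64(35.4), 'round drop', np.float64(0.2))
wrist6 (np.int64(57188), np.float64(0.0905), 'square drop', np.float64(35.8), 'round drop', np.float64(0.1))
```

All three views read 35.6 mm. One small nudge to about 36.5 mm, then hold for a second.

{"method": "step_arm", "body": {"delta_pos": [[0,0,-0.02],[0,0,0],[0,0,0],[0,0,0],[0,0,0],[0,0,0],[0,0,0],[0,0,0],[0,0,0],[0,0,0],[0,0,0]], "turn": [0,0,0,0,0,0,0,0,0,0,0]}}

```text
time: 8.25
ee_pos: [0.5979, -0.0742, 0.0804]
eef_rot: [0.707, 0.707, 0.001, 0.001]
ft_force: [-3.0, 1.2, 9.9]
width: 0.0006
grip_force: 4.7
```

```bash
python3 sq.py 7; python3 tilt.py scene7 side7 wrist7
python3 - <<'E'
from g import *
im=[load(n)['image'][:,:,::-1] for n in('wrist7','side7')]
f=lambda i,u,v:cv2.resize(i[v:v+75,u:u+100],(400,300),interpolation=cv2.INTER_CUBIC)
cv2.imwrite('pics/last.png',np.vstack([np.hstack([f(im[0],400,345),f(im[1],295,140)]),np.hstack([cv2.resize(i,(400,300)) for i in im])]))
E
```

```text
8.25 [ 0.5979 -0.0742  0.0804] [-3.04  1.16  9.94]
0.22 0.085 [array([251. , 318.4]), array([345.1, 173.9]), array([464.7, 415. ])]
0.226 0.048 [array([251.7, 339.6]), array([344.2, 184.6]), array([448.6, 377.6])]
scene7 (np.int64(1619), np.float64(0.0885), 'square drop', np.float64(36.3), 'round drop', np.float64(0.5))
side7 (np.int64(1648), np.float64(0.0901), 'square drop', np.float64(36.3), 'round drop', np.float64(0.5))
wrist7 (np.int64(57183), np.float64(0.0905), 'square drop', np.float64(36.7), 'round drop', np.float64(0.1))
```

View pics/last.png

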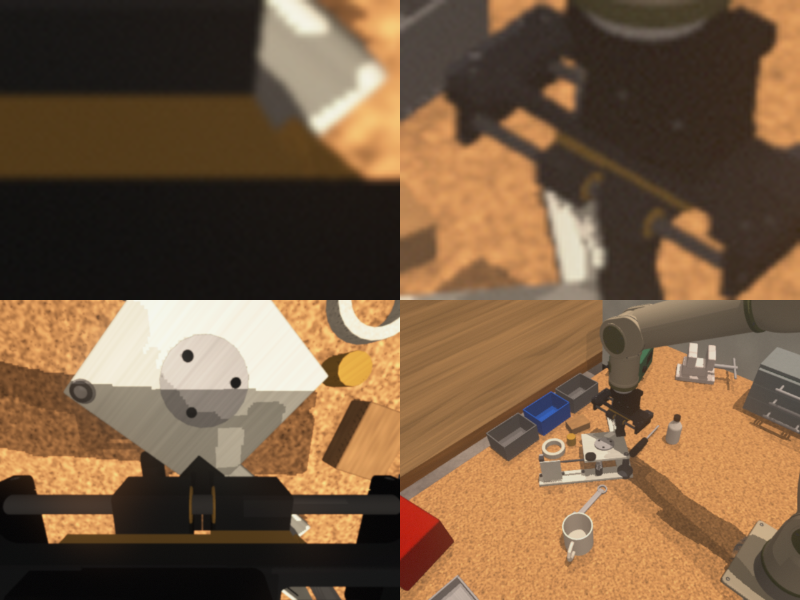

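The picture shows the plate tilted at the square corner. The gripper hides the index itself, so the judgement rests on the plane fits: a 36.4 mm drop against an index 36.5–37 mm down. It has been held for more than a second, so I'll release upward.

{"method": "step_arm", "body": {"delta_pos": [[0,0,0.4],[0,0,0.8],[0,0,1],[0,0,1],[0,0,1],[0,0,0.5],[0,0,0],[0,0,0],[0,0,0],[0,0,0],[0,0,0],[0,0,0]], "turn": [0,0,0,0,0,0,0,0,0,0,0,0]}}

```text
time: 9.6
ee_pos: [0.5969, -0.0742, 0.1959]
eef_rot: [0.707, 0.707, -0.0, -0.0]
ft_force: [-0.8, 0.0, -0.0]
width: 0.0004
grip_force: 0.0
```

```bash
python3 sq.py 8; python3 tilt.py scene8 side8 wrist8
python3 - <<'E'
from g import *
b=load('scene0')['image'].astype(int)
for (u0,v0,u1,v1) in((395,240,425,262),(238,340,262,365)):
    for t in('scene0','scene8'):
        h=cv2.cvtColor(load(t)['image'],cv2.COLOR_RGB2HSV); m=cv2.inRange(h,(18,130,60),(32,255,255))[v0:v1,u0:u1]; y,x=np.nonzero(m); print(t,x.mean()+u0,y.mean()+v0)
E
```

```text
9.6 [ 0.5969 -0.0742  0.1959] [-0.84  0.   -0.03]
0.22 0.085 [array([251. , 318.4]), array([345.1, 173.9]), array([414.2, 315.1])]
0.226 0.048 [array([251.7, 339.6]), array([344.2, 184.6]), array([408.8, 300.7])]
scene8 (np.int64(2294), np.float64(0.0883), 'square drop', np.float64(-0.7), 'round drop', np.float64(-0.2))
side8 (np.int64(1924), np.float64(0.0899), 'square drop', np.float64(-0.5), 'round drop', np.float64(-0.1))
wrist8 (np.int64(22397), np.float64(0.0906), 'square drop', np.float64(0.2), 'round drop', np.float64(-0.2))
scene0 412.1287878787879 252.0909090909091
scene8 412.1188811188811 252.30769230769232
scene0 251.2689075630252 354.52100840336135
scene8 251.0 354.6611570247934
```

```bash
python3 -c "
from bench import *
print(close_job())"
```

```text
the job is handed in; nothing more can be done
None
```

I pressed the round corner, then the square one, to my measured index level (about 19 mm and 36.4 mm of pointer drop), held each for about a second and let it spring back to rest; the indexes had not moved, but the square index was hidden during its press, so that level comes from depth-map fits, and handing in returned no verdict.

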